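# Press a test cartridge's closure home with the guided platen

### The job

Close the test cartridge that sits in the nest of the press: pick up the drilled platen by its yellow handle, lower it squarely over the tall guide rod with the handle above the orange closure, and with the platen press the closure down until it is fully home and then bear down on it for a moment with about 20 N, not more than 30 N, to seat its seal. Leave the platen lying level on the closure with the rod through its bore, let go, touch the closure with nothing but the platen, never force or drop anything, and leave the other things on the bench where they are.

Things in the scene. Friction and masses are not known exactly. Their poses are not given: they have to be found in the camera images.
- press: Fixed press: aluminium base plate 220 x 110 x 20 mm with a blue nest frame (88 x 88 mm outside, top at 45 mm) and one polished steel guide rod. Origin on the table under the centre of the nest; x points from the nest to the rod, z up.
- nest (a point): Centre of the nest at its frame's top, 45 mm above the table. The white cartridge (68 mm square) in it carries the orange closure (52 x 52 x 10 mm), centred on this point's vertical. Cartridges differ in height, which is not measured: with the closure home its top lies 54 to 72 mm above the table, up to 14 mm higher while open. The nest floor is sprung and gives a few mm.
- rod_top (a point): Centre of the guide rod's top end. The rod is 12 mm in diameter, vertical, 75 mm from the press origin along its x; its top is 165 mm above the table, the last 2.5 mm tapering to 10.6 mm diameter. It is rigid and is scored by a side or end load above 30 N.
- closure (a joint): How far the closure has slid down (m): 0 fully open, 0.014 fully home against a stop in the cartridge; it starts between 0 and 0.004. It slides with about 7 N of friction, stays where it is left and does not sink under the platen's weight. At the stop the force rises with the nest's spring: the seal seats when pressed there with 14 N or more for 0.3 s; the cartridge cracks above 30 N.
- platen: Loose dark steel plate 190 x 60 x 10 mm, 0.3 to 0.55 kg, lying flat on the table with handle up. Origin on its underside, below the handle and close to its centre of mass; x points along its length to the bore, z up. The upright yellow handle is a solid block 50 mm long (x), 14 mm wide (y), standing from 10 to 52 mm above the underside. A steel weight block (30 x 40 x 12 mm) lies on the end away from the bore.
- bore (a point): Centre of the platen's bore at its underside, 75 mm from the platen's origin along its x. The bore is 14 mm in diameter and 30 mm deep, through the plate and the brass guide boss (28 mm outside) that stands 20 mm above the plate.
- reagent: Bystander: small reagent jar with red cap, 34 mm diameter, 55 mm high; origin under its centre.
- spare_ring: Bystander: brass spacer ring, 32 mm outside, 12 mm high; origin under its centre.
- spare_closure: Bystander: spare orange closure lying on the table, 50 x 50 x 12 mm; origin under its centre.
- wash: Bystander: white wash bottle with blue cap, 60 mm diameter, 150 mm high; origin under its centre.
- cup: Bystander: clear plastic cup, 70 mm across, 80 mm high; origin under its centre.
Mind the look-alikes: they are no part of the job. Leave any red look-alike of the platen alone.

How it is judged:
On the way, in this order (a step that is already met when the one before it is completed fails the run):
1. the platen is threaded squarely on the rod, lowered well below the rod's top, while the closure is still open (horizontal distance between bore and rod_top below 0.003 m and z of bore in the frame of press below 0.1 m and angle between platen's own z axis and vertical below 0.06 rad and value of joint closure below 0.01 m), for 0.1 s.
2. the platen presses the closure home and bears on it with 14 N or more (value of joint closure above 0.012 m and horizontal distance between bore and rod_top below 0.003 m and horizontal distance between platen and nest below 0.02 m and contact force between platen and closure above 14 N), for 0.3 s.
At the end, for the whole second after the job is handed in: The closure is home (slid at least 12 of its 14 mm); the released platen lies still and level (within 0.06 rad) on it, its bore within 3 mm of the rod's axis and less than 80 mm above the table, its handle within 20 mm of the nest's centre line (value of joint closure above 0.012 m and horizontal distance between bore and rod_top below 0.003 m and angle between platen's own z axis and vertical below 0.06 rad and horizontal distance between platen and nest below 0.02 m and z of bore in the frame of press below 0.08 m and contact force between platen and the fingers below 0.1 N and linear speed of platen below 0.02 m/s and angular speed of platen below 0.1 rad/s); the robot touches nothing.
It fails at once if the cartridge is pressed harder than 30 N (contact force between platen and closure above 30 N).
It fails at once if the platen is forced against the press or its rod with more than 30 N (contact force between platen and press above 30 N).
It fails at once if the robot touches the closure itself (contact force between any of the fingers, the arm and closure above 0.5 N).
It fails at once if a bystander is moved more than 20 mm (distance of any of reagent, spare_ring, spare_closure, wash, cup from where it was at the start of the episode above 0.02 m).
It also fails if it takes over 72 s, if anything falls off the work surface, if the arm or the gripper's body presses on something with over 40 N, if the wrist force passes 120 N, or if a joint passes its speed limit or range.

### The arm

A 6-joint arm with a two-finger parallel gripper is mounted at the origin on the work surface. World frame = base frame: x ahead of the robot, y to its left, z up, the work surface at z = 0. Lengths are in m, angles in rad, forces in N, time in s.
With the tool pointing down it reaches from about 0.325 to 0.85 m from the base axis. Payload 15.5 kg.
Tool frame: the origin (TCP) lies on the centre line of the jaws, within the pads' length; the fingertips stand 22 mm ahead of it and the grasp point (between the pads) lies 3 mm ahead of it; z points along the fingers, y is the direction in which the jaws open and shut (so a half turn about z gives the same grasp; the last joint's range is limited). The gripper opens to 91 mm and grips with 3 to 60 N. Pads are 32 mm wide; open, the fingers measure 118 mm over their backs; the gripper's body (76 mm by 178 mm) begins 60 mm behind the grasp point.
Start: joints at [-1.3, 0.494, 1.345, -0, 1.302, -0.096], TCP at [0.224, -0.584, 0.236] pointing down, gripper open.
Joint ranges: [-2.91, 2.91], [-0.82, 2.16], [0.22, 2.67], [-1.22, 4.37], [0.12, 2.79], [-3.08, 3.08]. Speed limits (rad/s): [1.89, 1.89, 2.57, 3.01, 3.01, 3.01].

### API

Orientations are given as a unit quaternion [w, x, y, z].
In Python, from bench import robot, read_camera gives the robot as it stands.
- The arm moves only by the shell command python3 -m pendant 'ROWS'. ROWS is JSON, a list of rows, each a list of 7 numbers: the opening, from 0 (shut) to 1 (fully open), then the shift along the tool's x, y, z in mm, then the turn, a rotation vector about the tool's x, y, z in rad. In form: [[hand, tx, ty, tz, rx, ry, rz], ...]. A call has 1 to 20 rows; each row shifts and turns the commanded pose from where the row before left it, along the tool's axes as they then stand; what a row does not reach is not made up. A row lasts 1/10 s, in which the tool goes at most 50 mm and 8.59 degrees, less where a joint would pass 70% of its speed; a pose out of reach is approached as far as the arm can. A call with a gripper value outside its range is refused whole. The fingers move at their own pace and stop on an object; the grip force is fixed at half the most. Time passes only in rows, so rows that do not move let the fingers close. It gives the time, the measured TCP pose, the force and the opening at its end, in the units of the state.
- robot.get_obs(): the state, without advancing time (a new reading comes with each control period).
- read_camera(name): name is "side" or "top"; returns a dict with "img" (420x560x3 uint8, blue, green, red), "z_map" (420x560 float32, m along the optical axis (not along the pixel's ray), 0 where there is no reading), "vertical_fov" (degrees; the focal length in pixels is half the picture's height over the tangent of half this angle, whatever the lens; pixels are square), "cx", "cy" (the principal point, pixels), "extrinsics" (4x4, takes a point from world to camera coordinates). Camera axes: x right, y down, z forward; pixel columns grow to the right and rows downward; lengths in m; the calibration is good to about 2 mm. A picture is of the moment at which its call begins.
- robot.job_done(): hands the job in, once; it reports no verdict.
The state is a dict: "t": time; "q": joint angles; "qd": joint speeds; "joint_torque": joint torques, N m; "tcp_pos": TCP position; "tcp_rot": TCP orientation; "wrist_force": force on the tool from outside, world axes, zero at the start; "moment": the same for the moment, N m; "grip_width": opening from 0.0 (shut) to 1.0 (fully open).
Only numpy, scipy, OpenCV 4.12 (cv2) and the standard library are available. Lean on these libraries where they do the work, as an engineer would, in place of code of your own. Each camera call takes 0.05 s, during which the arm holds its last target.

## Working session

There is one attempt and no reset: what is moved stays moved. The work goes in short steps, Python scripts to look and compute and a shell command to move; the robot and the scene stay as the last step left them, time stands still between calls to the robot, and variables do not carry over. Pictures are saved under pics/ and viewed, and the job is handed in when it is done.

```bash
ls; mkdir -p pics
python3 - <<'E'
from bench import robot, read_camera
import cv2,numpy as np
print(robot.get_obs())
for n in("side","top"):
    c=read_camera(n); cv2.imwrite(f"pics/{n}0.png",c["img"]); print(n,c["vertical_fov"],c["cx"],c["cy"],np.round(c["extrinsics"],4).tolist())
    np.savez(f"{n}0.npz",**c)
E
```

```text
pics
{'t': 0.0, 'q': array([-1.30047955e+00,  4.94212297e-01,  1.34616459e+00,  4.08577589e-06,
        1.30251380e+00, -9.55239054e-02]), 'qd': array([ 0.00022508, -0.00054343,  0.00046949, -0.00037908, -0.00160093,
       -0.00059064]), 'joint_torque': array([ 3.19816700e-04, -8.78825068e+01, -3.81860018e+01,  7.07200659e-02,
        5.34578855e-02,  1.19639381e-05]), 'tcp_pos': array([ 0.22347304, -0.58327789,  0.23530882]), 'tcp_rot': array([-6.46707326e-04,  9.83316563e-01,  1.81901392e-01, -5.46872553e-05]), 'wrist_force': array([ 0.75799996, -0.09519245,  0.72093329]), 'moment': array([0.02292648, 0.0452096 , 0.02139591]), 'grip_width': 0.9998503462331914}
side 45.725079091181996 269.9005710806085 206.48988019435146 [[-0.6996, -0.7145, -0.0034, 0.315], [-0.5514, 0.5429, -0.6335, 0.3927], [0.4545, -0.4413, -0.7738, 0.9578], [0.0, 0.0, 0.0, 1.0]]
top 50.329505862296855 277.6108752845502 214.34571013342273 [[-0.0268, -0.9995, 0.0164, -0.0635], [-0.9982, 0.0259, -0.0548, 0.5151], [0.0544, -0.0178, -0.9984, 1.1126], [0.0, 0.0, 0.0, 1.0]]
```

View pics/side0.png

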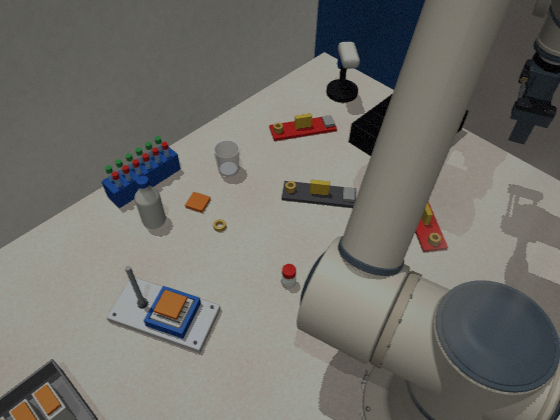

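View pics/top0.png

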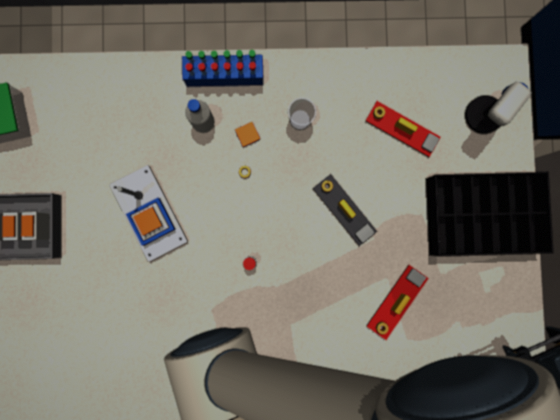

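Candidates for the platen, as top-view pixels: the dark plate with the yellow handle (345,208), a red one (402,128) and another red one (397,300). By the description it is the dark one at (345,208). The press is at (150,213), with its rod from about (138,195) to (120,188).

```bash
cat > h.py <<'E'
import numpy as np,cv2
def f(c): return 210/np.tan(np.radians(float(c["vertical_fov"]))/2)
def ray(c,u,v):
    E=c["extrinsics"];R=E[:3,:3];o=-R.T@E[:3,3]
    d=R.T@np.array([(u-c["cx"])/f(c),(v-c["cy"])/f(c),1.]);return o,d
def onz(c,u,v,z):
    o,d=ray(c,u,v);return o+d*(z-o[2])/d[2]
def dep(c,u,v):
    o,d=ray(c,u,v);return o+d*c["z_map"][int(round(v)),int(round(u))]
def proj(c,p):
    E=c["extrinsics"];q=E[:3,:3]@p+E[:3,3];return np.array([c["cx"]+f(c)*q[0]/q[2],c["cy"]+f(c)*q[1]/q[2]])
E
python3 - <<'E'
import numpy as np,cv2
from h import *
T=dict(np.load("top0.npz"));S=dict(np.load("side0.npz"))
print(T["z_map"].shape)
for c,n,pts in((T,"top",[(300,200),(345,208),(327,186),(365,235),(345,225),(150,222),(138,195),(120,188),(250,264),(248,134),(145,175),(175,245),(100,120),(400,60)]),(S,"side",[(250,350),(319,187),(291,187),(349,195),(170,305),(129,269),(142,303),(60,280)])):
    for p in pts: print(n,p,np.round(dep(c,*p),4))
a=T["img"][160:260,290:400];b=T["img"][150:280,90:210]
s=S["img"][160:220,270:370];s2=S["img"][250:360,90:240]
cv2.imwrite("pics/ct1.png",cv2.resize(a,None,fx=6,fy=6,interpolation=cv2.INTER_NEAREST)[:600])
cv2.imwrite("pics/ct2.png",cv2.resize(b,None,fx=4.5,fy=4.5,interpolation=cv2.INTER_NEAREST))
cv2.imwrite("pics/cs1.png",cv2.resize(s,None,fx=7,fy=7,interpolation=cv2.INTER_NEAREST))
cv2.imwrite("pics/cs2.png",cv2.resize(s2,None,fx=5,fy=5,interpolation=cv2.INTER_NEAREST))
E
```

```text
(420, 560)
top (300, 200) [ 0.5496 -0.1358 -0.0023]
top (345, 208) [ 0.5224 -0.2413  0.0535]
top (327, 186) [ 5.837e-01 -2.061e-01 -2.000e-04]
top (365, 235) [ 0.4554 -0.295   0.0197]
top (345, 225) [ 0.482  -0.2465  0.0139]
top (150, 222) [0.4999 0.2286 0.0701]
top (138, 195) [0.5681 0.2645 0.0427]
top (120, 188) [0.5712 0.2667 0.1675]
top (250, 264) [ 0.3927 -0.0063  0.0525]
top (248, 134) [ 0.7204 -0.0071  0.0125]
top (145, 175) [0.6207 0.2537 0.0183]
top (175, 245) [0.4431 0.1813 0.0171]
top (100, 120) [ 0.769   0.3729 -0.0021]
top (400, 60) [ 9.096e-01 -4.079e-01  9.000e-04]
side (250, 350) [ 0.3374  0.1685 -0.0017]
side (319, 187) [ 0.5187 -0.2424  0.0391]
side (291, 187) [ 0.5725 -0.1957  0.0329]
side (349, 195) [ 0.4564 -0.29    0.0206]
side (170, 305) [0.4988 0.2395 0.0712]
side (129, 269) [0.5688 0.2683 0.162 ]
side (142, 303) [0.5659 0.2713 0.0324]
side (60, 280) [0.7633 0.3661 0.0035]
```

View pics/ct1.png

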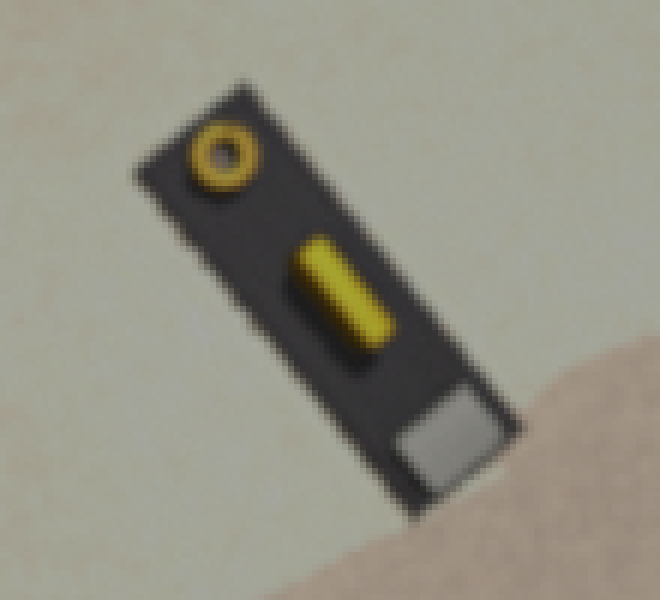

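View pics/ct2.png

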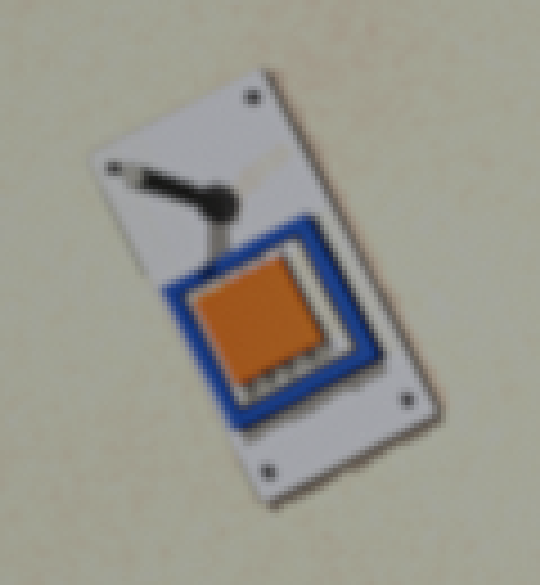

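View pics/cs2.png

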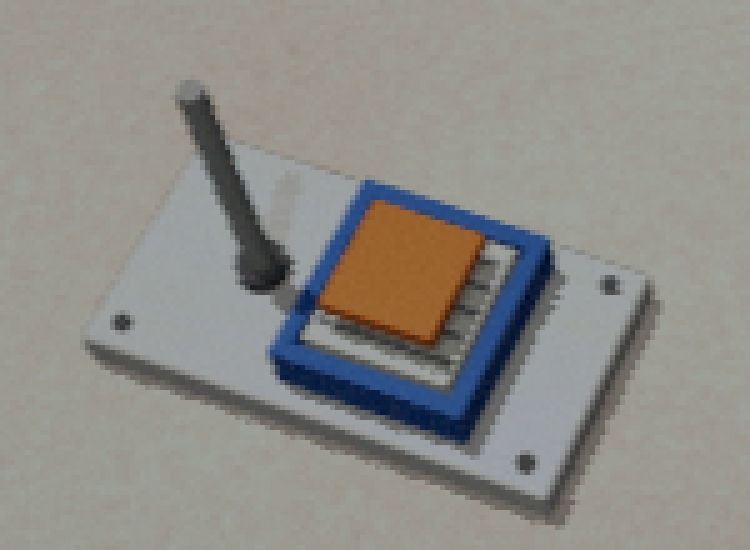

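```bash
cat > m.py <<'E'
import numpy as np,cv2
from h import *
T=dict(np.load("top0.npz"));S=dict(np.load("side0.npz"))
def mask(c,lo,hi,box):
    h=cv2.cvtColor(c["img"],cv2.COLOR_BGR2HSV);m=cv2.inRange(h,lo,hi);k=np.zeros_like(m);x0,y0,x1,y1=box;k[y0:y1,x0:x1]=m[y0:y1,x0:x1];return k
def big(m): return max(cv2.findContours(m,cv2.RETR_EXTERNAL,cv2.CHAIN_APPROX_NONE)[0],key=cv2.contourArea)
def rect(c,cnt,z):
    P=np.array([onz(c,*p[0],z)[:2] for p in cnt]);r=cv2.minAreaRect((P*1000).astype(np.float32));return r
if __name__=="__main__":
    h=cv2.cvtColor(T["img"],cv2.COLOR_BGR2HSV)
    print("hsv handle",h[208,345],"boss",h[183,322],h[190,331],"blue",h[200,160],"plate",h[225,345])
    yl=mask(T,(24,150,150),(34,255,255),(335,195,362,225)); print("handle",rect(T,big(yl),.052))
    bo=mask(T,(15,120,80),(34,255,255),(315,175,338,197)); c=big(bo);e,rad=cv2.minEnclosingCircle(c);print("boss",e,rad,onz(T,*e,.03))
    bl=mask(T,(105,150,60),(125,255,255),(120,190,185,250)); print("blue",rect(T,big(bl),.045))
    og=mask(T,(5,150,100),(18,255,255),(120,190,185,250)); print("orange",rect(T,big(og),.070))
    og=mask(S,(5,150,100),(18,255,255),(140,280,200,330)); print("orangeS",rect(S,big(og),.070))
    bl=mask(S,(105,150,60),(125,255,255),(140,280,205,340)); print("blueS",rect(S,big(bl),.045))
    bo=mask(S,(15,120,80),(34,255,255),(280,178,300,196)); e,rad=cv2.minEnclosingCircle(big(bo));print("bossS",e,rad,onz(S,*e,.027))
    dk=cv2.inRange(h,(0,0,20),(179,255,95));k=np.zeros_like(dk);k[165:255,300:385]=dk[165:255,300:385];k[:, :][yl>0]=255
    print("plate",rect(T,big(k),.010))
    print("rod",onz(T,119.8,188.7,.165),onz(S,128.2,268.2,.165))
E
python3 m.py
```

```text
hsv handle [ 27 193 151] boss [ 22 138 105] [ 17 103  72] blue [114  82  75] plate [150  10  53]
handle ((522.0211181640625, -247.24256896972656), (43.45418167114258, 8.46764850616455), 36.8677978515625)
boss (326.7727355957031, 185.5) 5.794433116912842 [ 0.58147527 -0.20160727  0.03      ]
blue ((503.0842590332031, 235.02337646484375), (86.70208740234375, 86.55552673339844), 25.72282600402832)
orange ((502.279296875, 235.0841827392578), (50.38517379760742, 49.67363739013672), 25.586889266967773)
orangeS ((501.95318603515625, 236.9037628173828), (51.140018463134766, 51.23275375366211), 26.039413452148438)
blueS ((499.5833435058594, 239.3726806640625), (90.83098602294922, 95.42787170410156), 26.715084075927734)
bossS (289.91510009765625, 186.6132049560547) 5.717186450958252 [ 0.5788868 -0.1984638  0.027    ]
plate ((520.9353637695312, -246.41094970703125), (187.45687866210938, 60.87151336669922), 37.18754196166992)
rod [0.56994489 0.26797781 0.165     ] [0.56932584 0.26893885 0.165     ]
```

Platen at (0.5215, -0.2465) with yaw 37.0°. Its bore lies 75 mm from the handle along 37°, as given. Nest at (0.5027, 0.2355), yaw 25.8°, and the rod at (0.570, 0.268) fits 75 mm from the nest. Closure top is at about 70 mm. Crop check: it is the dark plate with a boss at crop (223,157), the yellow handle at (345,292) and the grey weight at (450,440). Now moving above it.

```bash
python3 -m pendant '[[1,33.2,-17.3,0,0,0,0],[1,33.2,-17.3,0,0,0,0],[1,33.2,-17.3,0,0,0,0],[1,33.2,-17.3,0,0,0,0],[1,33.2,-17.3,0,0,0,0],[1,33.2,-17.3,0,0,0,0],[1,33.2,-17.3,0,0,0,0],[1,33.2,-17.3,0,0,0,0],[1,33.2,-17.3,0,0,0,0],[1,33.2,-17.3,0,0,0,0],[1,33.2,-17.3,0,0,0,0],[1,33.2,-17.3,0,0,0,0],[1,0,0,30,0,0,-0.1],[1,0,0,30,0,0,-0.1],[1,0,0,30,0,0,-0.079],[1,0,0,0,0,0,0],[1,0,0,0,0,0,0]]'
cat > st.py <<'E'
import numpy as np
from bench import robot
from scipy.spatial.transform import Rotation as R
def st(tgt=None,yaw=None):
    o=robot.get_obs();p=o["tcp_pos"];r=R.from_quat(np.roll(o["tcp_rot"],-1)).as_matrix()
    y=np.degrees(np.arctan2(r[1,0],r[0,0]))
    print("t",round(o["t"],2),"p",np.round(p,4),"yaw",round(y,2),"zax",np.round(r[:,2],4),"F",np.round(o["wrist_force"],1),"M",np.round(o["moment"],2),"w",round(o["grip_width"],3))
    if tgt is not None: print("rel mm in tool",np.round(1000*r.T@(np.array(tgt)-p),1),"rz",None if yaw is None else round(np.radians(y-yaw),4))
    return p,r
E
python3 -c "
from st import *
st([.5215,-.2465,.034],37.0)"
```

```text
t: 1.8
tcp_pos: [0.5213, -0.2473, 0.1462]
tcp_rot: [-0.0, 0.949, 0.316, -0.0]
wrist_force: [-1.0, -0.3, 0.3]
grip_width: 1.002
t 1.8 p [ 0.5213 -0.2473  0.1462] yaw 36.8 zax [-8.e-04  5.e-04 -1.e+00] F [-1.  -0.3  0.3] M [ 0.01 -0.05  0.03] w 1.002
rel mm in tool [  0.7  -0.4 112.2] rz -0.0036
```

```bash
python3 -m pendant '[[1,0,0,30,0,0,-0.003],[1,0.5,0,30,0,0,0],[1,0,0,25,0,0,0],[1,0,0,15,0,0,0],[1,0,0,11,0,0,0],[1,0,0,0,0,0,0],[0.4,0,0,0,0,0,0],[0.2,0,0,0,0,0,0],[0,0,0,0,0,0,0],[0,0,0,0,0,0,0],[0,0,0,0,0,0,0],[0,0,0,0,0,0,0],[0,0,0,0,0,0,0],[0,0,0,0,0,0,0],[0,0,0,0,0,0,0]]'
python3 -c "
from st import *
st([.5215,-.2465,.034],37.0)"
```

```text
t: 3.3
tcp_pos: [0.5217, -0.247, 0.0349]
tcp_rot: [-0.0, 0.948, 0.318, -0.0]
wrist_force: [-0.9, -0.0, -0.1]
grip_width: 0.243
t 3.3 p [ 0.5217 -0.247   0.0349] yaw 37.11 zax [-0.e+00  1.e-04 -1.e+00] F [-0.9 -0.  -0.1] M [ 0.01 -0.02 -0.03] w 0.243
rel mm in tool [ 0.1 -0.5  0.9] rz 0.002
```

```bash
python3 -m pendant '[[0,0,0,0,0,0,0],[0,0,0,0,0,0,0],[0,0,0,0,0,0,0],[0,0,0,0,0,0,0],[0,0,0,0,0,0,0]]'
python3 -m pendant '[[0,0,0,-4,0,0,0],[0,0,0,-4,0,0,0],[0,0,0,-8,0,0,0],[0,0,0,-8,0,0,0],[0,0,0,0,0,0,0],[0,0,0,0,0,0,0],[0,0,0,0,0,0,0]]'
python3 -c "
from st import *
st([.5215,-.2465,.034],37.0)
from bench import read_camera
import cv2
for n in('top','side'):
  c=read_camera(n);cv2.imwrite(f'pics/{n}1.png',c['img'])
"
```

```text
t: 3.8
tcp_pos: [0.5219, -0.2471, 0.0349]
tcp_rot: [0.0, 0.948, 0.318, 0.0]
wrist_force: [1.0, -1.3, -1.2]
grip_width: 0.152
t: 4.5
tcp_pos: [0.5216, -0.2469, 0.0588]
tcp_rot: [-0.0, 0.948, 0.318, -0.0]
wrist_force: [0.7, 0.1, -4.7]
grip_width: 0.152
t 4.5 p [ 0.5216 -0.2469  0.0588] yaw 37.12 zax [-2.e-04  1.e-04 -1.e+00] F [ 0.7  0.1 -4.7] M [ 0.06 -0.07  0.  ] w 0.152
rel mm in tool [ 0.2 -0.4 24.8] rz 0.002
```

View pics/side1.png

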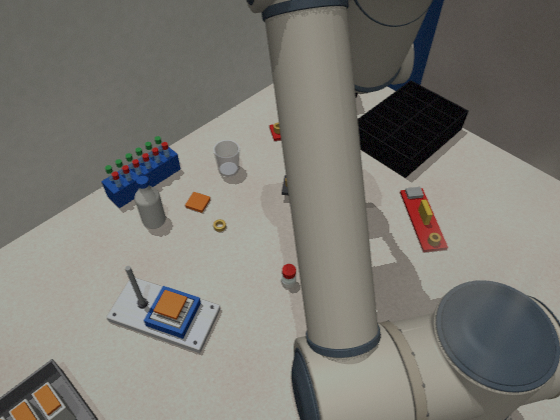

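View pics/top1.png

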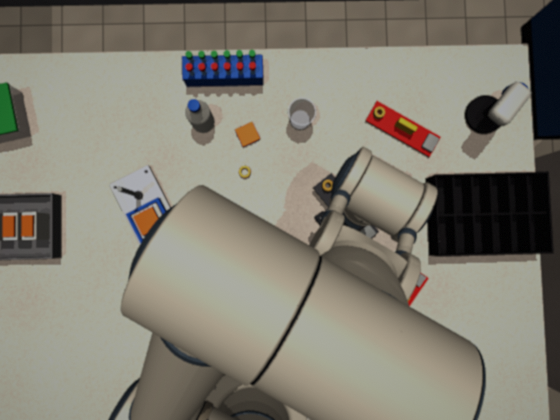

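The platen is held level, 4.7 N. The top view shows its boss at (327,185). Next: lift and carry it above the press.

```bash
python3 -m pendant '[[0,0,0,-10,0,0,0],[0,0,0,-20,0,0,0],[0,0,0,-30,0,0,0],[0,0,0,-30,0,0,0],[0,0,0,-30,0,0,0],[0,0,0,-30,0,0,0],[0,0,0,-20,0,0,0],[0,0,0,-10,0,0,0],[0,0,0,0,0,0,0]]'
python3 -m pendant '[[0,5,-7.2,0,0,0,0],[0,10,-14.4,0,0,0,0],[0,18.4,-26.4,0,0,0,0],[0,18.4,-26.4,0,0,0,0],[0,18.4,-26.4,0,0,0,0],[0,18.4,-26.4,0,0,0,0],[0,18.4,-26.4,0,0,0,0],[0,18.4,-26.4,0,0,0,0],[0,18.4,-26.4,0,0,0,0],[0,18.4,-26.4,0,0,0,0],[0,18.4,-26.4,0,0,0,0],[0,18.4,-26.4,0,0,0,0],[0,18.4,-26.4,0,0,0,0],[0,18.4,-26.4,0,0,0,0],[0,18.4,-26.4,0,0,0,0],[0,10,-14.4,0,0,0,0.03],[0,5,-7.2,0,0,0,0.06],[0,0,0,0,0,0,0.06],[0,0,0,0,0,0,0.047],[0,0,0,0,0,0,0]]'
python3 -m pendant '[[0,0,0,0,0,0,0],[0,0,0,0,0,0,0]]'
python3 -c "
from st import *
st([.5027,.2355,.235],25.8)
from bench import read_camera
import cv2
for n in('top','side'):
  c=read_camera(n);cv2.imwrite(f'pics/{n}2.png',c['img']);np.savez(n+'2.npz',**c)
"
```

```text
t: 5.5
tcp_pos: [0.5221, -0.2472, 0.2402]
tcp_rot: [0.001, 0.948, 0.318, 0.001]
wrist_force: [0.5, -1.1, -4.4]
grip_width: 0.152
t: 7.5
tcp_pos: [0.502, 0.2244, 0.238]
tcp_rot: [-0.0, 0.975, 0.223, -0.001]
wrist_force: [0.3, -0.7, -5.3]
grip_width: 0.154
t: 7.7
tcp_pos: [0.503, 0.2238, 0.2386]
tcp_rot: [-0.0, 0.975, 0.224, -0.0]
wrist_force: [0.2, 0.0, -4.6]
grip_width: 0.152
t 7.7 p [0.503  0.2238 0.2386] yaw 25.91 zax [-7.e-04 -1.e-04 -1.e+00] F [ 0.2  0.  -4.6] M [ 0.02 -0.04 -0.02] w 0.152
rel mm in tool [  4.9 -10.6   3.6] rz 0.0019
```

View pics/side2.png

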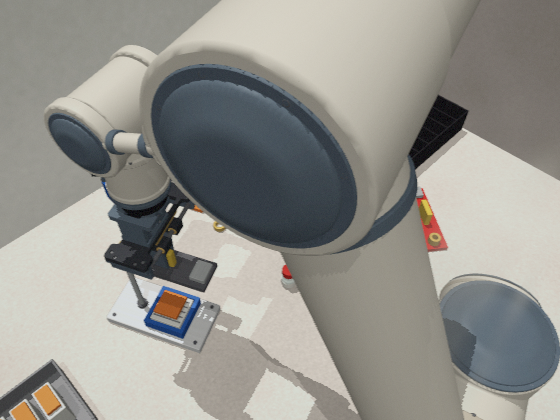

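View pics/top2.png

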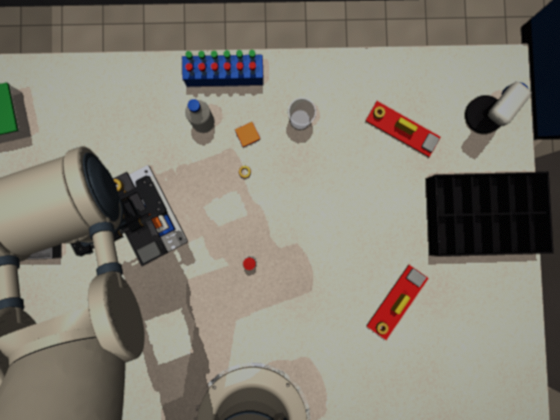

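The side view shows the plate hovering right of and above the rod, with the rod top hidden behind the gripper near (130,265). In the top view the boss shows only as a sliver at (119,184). Moving to the computed position.

```bash
python3 -m pendant '[[0,1.2,-2.6,0,0,0,0.002],[0,2.4,-5.4,0,0,0,0],[0,1.3,-2.6,0,0,0,0],[0,0,0,0,0,0,0],[0,0,0,0,0,0,0],[0,0,0,0,0,0,0]]'
python3 -c "
from st import *
st([.5027,.2355,.235],25.8)
from bench import read_camera
import cv2
a=[]
for n in('top','side'):
  c=read_camera(n);np.savez(n+'3.npz',**c)
  a.append(cv2.resize(c['img'][130:270,60:220] if n=='top' else c['img'][200:340,80:240],(480,420),interpolation=cv2.INTER_CUBIC)[:, :400])
cv2.imwrite('pics/c3.png',np.hstack(a))
"
```

```text
t: 8.4
tcp_pos: [0.5033, 0.2352, 0.2389]
tcp_rot: [0.0, 0.975, 0.223, -0.0]
wrist_force: [-0.4, -0.7, -4.0]
grip_width: 0.15
t 8.4 p [0.5033 0.2352 0.2389] yaw 25.72 zax [-0.e+00 -1.e-04 -1.e+00] F [-0.4 -0.7 -4. ] M [-0.06  0.01  0.04] w 0.15
rel mm in tool [-0.4 -0.5  3.9] rz -0.0014
```

View pics/c3.png

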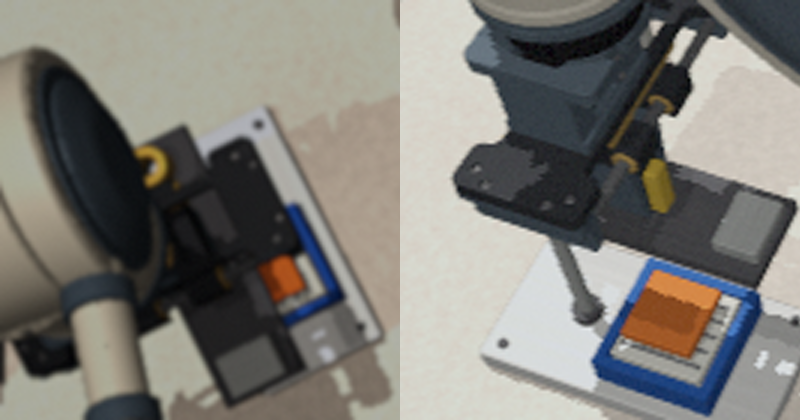

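Run:
```python
from h import *
from m import mask
c=dict(np.load("top3.npz"))
im=c["img"][170:202,94:134];cv2.imwrite("pics/b3.png",cv2.resize(im,None,fx=15,fy=15,interpolation=cv2.INTER_CUBIC))
print(f(c),"boss expected if at rod:",proj(c,np.array([.5700,.2680,.2340])), "rod top px",proj(c,np.array([.57,.268,.165])))
h=cv2.cvtColor(c["img"],cv2.COLOR_BGR2HSV)
for v in range(178,194): print(v,[ "%d/%d"%(h[v,u,1],h[v,u,2]) for u in range(104,120)])
```

```text
446.98625712309 boss expected if at rod: [108.33650177 184.85350749] rod top px [119.78956621 188.67508746]
178 ['26/116', '36/142', '50/139', '74/128', '105/117', '124/105', '116/92', '93/77', '54/61', '15/51', '10/50', '10/49', '5/50', '0/51', '9/55', '9/56']
179 ['65/83', '98/125', '128/143', '154/151', '169/154', '168/153', '163/142', '155/122', '135/96', '103/67', '50/51', '12/44', '11/46', '15/50', '10/51', '14/56']
180 ['129/67', '163/122', '171/157', '174/167', '176/170', '173/170', '172/166', '168/158', '168/140', '163/108', '138/72', '71/50', '22/47', '11/48', '10/50', '10/53']
181 ['130/47', '169/101', '175/140', '178/149', '178/146', '178/146', '178/155', '173/164', '171/166', '171/145', '169/104', '143/64', '69/48', '28/46', '5/48', '10/51']
182 ['64/24', '149/60', '171/91', '180/95', '185/88', '185/91', '182/112', '172/144', '170/165', '168/162', '175/127', '171/79', '135/49', '65/47', '21/49', '5/49']
183 ['81/19', '82/25', '152/42', '183/46', '198/40', '162/41', '129/65', '136/116', '159/157', '169/166', '171/143', '177/91', '170/51', '94/46', '22/46', '10/50']
184 ['
[... 890 characters left out ...]
155', '180/122', '177/78', '162/44', '145/30', '98/34', '50/46', '25/51']
190 ['81/19', '77/20', '85/18', '80/32', '163/89', '174/145', '176/159', '179/147', '179/120', '171/82', '150/46', '91/28', '55/23', '109/35', '121/55', '79/58']
191 ['81/19', '67/19', '94/19', '36/21', '159/69', '174/117', '176/120', '174/97', '165/68', '125/43', '47/27', '10/25', '11/24', '113/43', '161/68', '131/64']
192 ['81/19', '81/19', '89/20', '45/17', '124/37', '163/64', '158/63', '130/45', '72/32', '0/24', '18/28', '28/27', '19/27', '108/40', '149/60', '142/54']
193 ['51/20', '81/19', '77/20', '94/19', '54/19', '55/23', '32/24', '10/25', '28/27', '38/27', '28/27', '19/27', '10/26', '41/31', '102/40', '83/37']
```

View pics/b3.png

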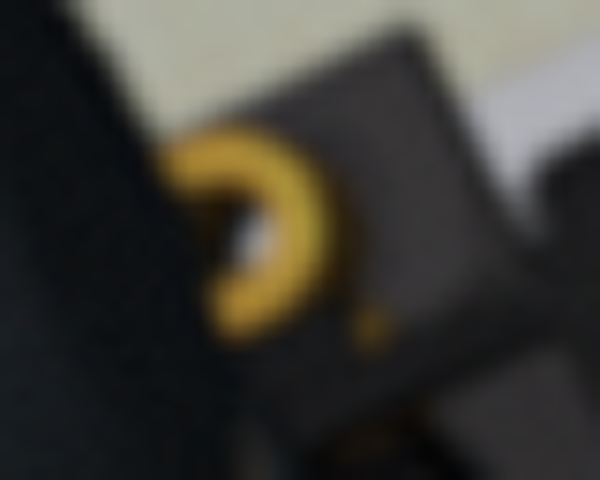

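Boss centre fits at about (108.2,185.0), against (108.3,184.9) predicted for alignment over the rod. That agrees to sub-pixel. Descending to just above the rod tip.

```bash
python3 -m pendant '[[0,-0.4,-0.5,8,0,0,0],[0,0,0,10,0,0,0],[0,0,0,10,0,0,0],[0,0,0,5,0,0,0],[0,0,0,0,0,0,0],[0,0,0,0,0,0,0],[0,0,0,0,0,0,0]]'
python3 -c "
from st import *
st([.5027,.2355,.235],25.8)
from bench import read_camera
import cv2
for n in ('top','side'): 
  c=read_camera(n);np.savez(n+'4.npz',**c)
  st([.5027,.2355,.235],25.8)
  if n=='top': a=cv2.resize(c['img'][170:202,94:134],None,fx=10,fy=10,interpolation=cv2.INTER_CUBIC)
  else: b=cv2.resize(c['img'][240:320,100:200],(400,320),interpolation=cv2.INTER_CUBIC)
cv2.imwrite('pics/c4.png',np.hstack([a,b]))
from h import *
c=dict(np.load('top4.npz'));print(proj(c,np.array([.57,.268,.201])))
"
```

```text
t: 9.2
tcp_pos: [0.503, 0.2356, 0.2063]
tcp_rot: [-0.0, 0.975, 0.223, 0.0]
wrist_force: [-0.8, 0.6, -4.6]
grip_width: 0.152
t 9.2 p [0.503  0.2356 0.2063] yaw 25.72 zax [ 6.e-04  2.e-04 -1.e+00] F [-0.8  0.6 -4.6] M [ 0.02 -0.1  -0.02] w 0.152
rel mm in tool [ -0.3   0.  -28.7] rz -0.0014
t 9.25 p [0.503  0.2356 0.2063] yaw 25.71 zax [ 7.e-04  3.e-04 -1.e+00] F [-0.1 -0.6 -4.2] M [ 0.02 -0.06 -0.07] w 0.148
rel mm in tool [ -0.3   0.  -28.7] rz -0.0015
t 9.3 p [0.5029 0.2356 0.2063] yaw 25.71 zax [ 6.e-04  3.e-04 -1.e+00] F [ 0.6  0.1 -4.5] M [ 0.05 -0.   -0.03] w 0.154
rel mm in tool [ -0.3   0.  -28.7] rz -0.0015
[114.02391234 186.75124363]
```

View pics/c4.png

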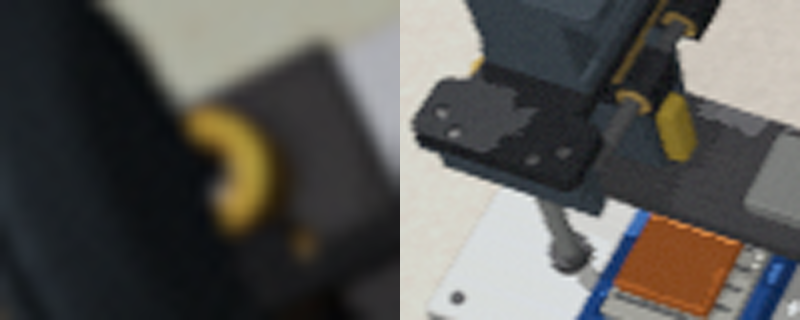

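Boss centre at about (113.9,186.9) against (114.0,186.8) expected, so it is still aligned. Feeling the way down over the tip.

```bash
python3 -m pendant '[[0,-0.2,0,2,0,0,0],[0,0,0,2,0,0,0],[0,0,0,1,0,0,0],[0,0,0,1,0,0,0],[0,0,0,0.7,0,0,0],[0,0,0,0.7,0,0,0],[0,0,0,0,0,0,0]]'
python3 -c "
from st import *
st([.5027,.2355,.235],25.8)"
```

```text
t: 10.0
tcp_pos: [0.5028, 0.2356, 0.1985]
tcp_rot: [-0.0, 0.975, 0.223, 0.0]
wrist_force: [0.8, 1.1, -5.3]
grip_width: 0.153
t 10.0 p [0.5028 0.2356 0.1985] yaw 25.72 zax [ 5.e-04  2.e-04 -1.e+00] F [ 0.8  1.1 -5.3] M [ 0.31 -0.37  0.04] w 0.153
rel mm in tool [ -0.1   0.  -36.5] rz -0.0015
```

```bash
python3 -m pendant '[[0,0,0,0.5,0,0,0],[0,0,0,0,0,0,0]]'
cat > av.py <<'E'
from st import *
from bench import read_camera
import sys
k=int(sys.argv[1]) if len(sys.argv)>1 else 6
F=[];M=[]
for i in range(k):
    o=robot.get_obs();F.append(o["wrist_force"]);M.append(o["moment"]);read_camera("top")
p,r=st([.5027,.2355,.235],25.8)
F=np.mean(F,0);M=np.mean(M,0);print("F",np.round(F,2),"tool",np.round(r.T@F,2),"M",np.round(M,3),"tool",np.round(r.T@M,3),"under",round(p[2]-.0349,4))
E
python3 av.py
```

```text
t: 10.2
tcp_pos: [0.5028, 0.2356, 0.1981]
tcp_rot: [-0.0, 0.975, 0.223, 0.0]
wrist_force: [1.9, 1.3, -3.9]
grip_width: 0.151
t 10.5 p [0.5027 0.2356 0.1981] yaw 25.72 zax [ 4.e-04  2.e-04 -1.e+00] F [ 3.5  2.6 -4.8] M [ 0.49 -0.72  0.09] w 0.156
rel mm in tool [ -0.1   0.  -36.9] rz -0.0015
F [ 2.22  1.75 -3.64] tool [ 2.76 -0.62  3.65] M [ 0.424 -0.599  0.041] tool [ 0.122  0.723 -0.041] under 0.1632
```

Contact is light: the rod pushes the platen about 2.8 N toward tool +x. Yielding +x.

```bash
python3 -m pendant '[[0,0.4,0,0,0,0,0],[0,0.4,-0.1,0,0,0,0],[0,0,0,0,0,0,0],[0,0,0,0,0,0,0]]'; python3 av.py 4
```

```text
t: 10.9
tcp_pos: [0.503, 0.2357, 0.1979]
tcp_rot: [0.0, 0.975, 0.223, -0.0]
wrist_force: [0.2, 0.6, -5.1]
grip_width: 0.156
t 11.1 p [0.503  0.2358 0.1979] yaw 25.71 zax [-4.e-04 -2.e-04 -1.e+00] F [ 0.3 -0.4 -4.6] M [ 0.02 -0.08  0.01] w 0.154
rel mm in tool [ -0.5   0.1 -37.1] rz -0.0016
F [ 0.17  0.36 -4.78] tool [ 0.31 -0.26  4.78] M [ 0.039 -0.081 -0.019] tool [-0.     0.09   0.019] under 0.163
```

```bash
python3 -m pendant '[[0,0.5,0,0.5,0,0,0],[0,0,0,1,0,0,0],[0,0,0,1,0,0,0],[0,0,0,1,0,0,0],[0,0,0,1,0,0,0],[0,0,0,0,0,0,0]]'; python3 av.py 4
```

```text
t: 11.7
tcp_pos: [0.5036, 0.2361, 0.1934]
tcp_rot: [0.0, 0.975, 0.223, -0.0]
wrist_force: [0.5, 0.5, -4.7]
grip_width: 0.151
t 11.9 p [0.5037 0.2361 0.1936] yaw 25.72 zax [ 1.e-04  0.e+00 -1.e+00] F [-0.  -0.3 -4.7] M [-0.01 -0.06  0.01] w 0.148
rel mm in tool [ -1.2   0.1 -41.4] rz -0.0015
F [ 0.01  0.3  -4.74] tool [ 0.14 -0.26  4.74] M [ 0.001 -0.035  0.014] tool [-0.014  0.032 -0.014] under 0.1587
```

Threaded 6 mm with no side force. Going on down.

```bash
python3 -m pendant '[[0,0,0,1.5,0,0,0],[0,0,0,2,0,0,0],[0,0,0,2,0,0,0],[0,0,0,2,0,0,0],[0,0,0,2,0,0,0],[0,0,0,2,0,0,0],[0,0,0,0,0,0,0]]'; python3 av.py 4
```

```text
t: 12.6
tcp_pos: [0.5035, 0.2361, 0.1817]
tcp_rot: [0.0, 0.975, 0.223, -0.0]
wrist_force: [-0.5, -0.5, -3.9]
grip_width: 0.15
t 12.8 p [0.5037 0.2362 0.1821] yaw 25.72 zax [ 1.e-04  0.e+00 -1.e+00] F [ 0.3  1.3 -6. ] M [-0.02 -0.02  0.02] w 0.15
rel mm in tool [ -1.2   0.1 -52.9] rz -0.0014
F [-0.06 -0.22 -4.63] tool [-0.15  0.17  4.63] M [-0.007 -0.021  0.01 ] tool [-0.016  0.016 -0.01 ] under 0.1472
```

```bash
python3 -m pendant '[[0,0,0,2,0,0,0],[0,0,0,3,0,0,0],[0,0,0,4,0,0,0],[0,0,0,4,0,0,0],[0,0,0,4,0,0,0],[0,0,0,4,0,0,0],[0,0,0,4,0,0,0],[0,0,0,3,0,0,0],[0,0,0,2,0,0,0],[0,0,0,0,0,0,0]]'; python3 av.py 3
```

```text
t: 13.8
tcp_pos: [0.5036, 0.2361, 0.1518]
tcp_rot: [0.0, 0.975, 0.223, -0.0]
wrist_force: [-0.7, 0.3, -5.2]
grip_width: 0.147
t 13.95 p [0.5038 0.2361 0.1522] yaw 25.71 zax [ 3.e-04  1.e-04 -1.e+00] F [-0.1 -0.4 -4.8] M [ 0.06 -0.04  0.08] w 0.153
rel mm in tool [ -1.2   0.1 -82.8] rz -0.0015
F [-0.07 -0.06 -4.83] tool [-0.09  0.03  4.83] M [ 0.016 -0.057 -0.004] tool [-0.01   0.058  0.004] under 0.1173
```

```bash
python3 -m pendant '[[0,0,0,2,0,0,0],[0,0,0,3,0,0,0],[0,0,0,4,0,0,0],[0,0,0,4,0,0,0],[0,0,0,4,0,0,0],[0,0,0,4,0,0,0],[0,0,0,4,0,0,0],[0,0,0,3,0,0,0],[0,0,0,2,0,0,0],[0,0,0,0,0,0,0],[0,0,0,0,0,0,0]]'; python3 av.py 4
```

```text
t: 15.05
tcp_pos: [0.5038, 0.2361, 0.1221]
tcp_rot: [-0.0, 0.975, 0.223, 0.0]
wrist_force: [-0.5, -0.2, -4.7]
grip_width: 0.157
t 15.25 p [0.5038 0.2361 0.1222] yaw 25.71 zax [ 3.e-04  1.e-04 -1.e+00] F [-0.  -0.7 -5.2] M [ 0.03 -0.05  0.06] w 0.151
rel mm in tool [-1.200e+00  1.000e-01 -1.128e+02] rz -0.0016
F [ 0.03  0.12 -4.8 ] tool [ 0.08 -0.1   4.8 ] M [ 0.026 -0.041  0.004] tool [ 0.006  0.048 -0.004] under 0.0873
```

Platen is at 87 mm, threaded with no side load. Approaching the closure.

```bash
python3 -m pendant '[[0,0,0,2,0,0,0],[0,0,0,3,0,0,0],[0,0,0,3,0,0,0],[0,0,0,2,0,0,0],[0,0,0,1,0,0,0],[0,0,0,1,0,0,0],[0,0,0,1,0,0,0],[0,0,0,0,0,0,0]]'; python3 av.py 3
```

```text
t: 16.05
tcp_pos: [0.5037, 0.2361, 0.109]
tcp_rot: [-0.0, 0.975, 0.223, -0.0]
wrist_force: [-0.8, 0.2, -4.0]
grip_width: 0.157
t 16.2 p [0.5037 0.2361 0.1091] yaw 25.71 zax [ 1.e-04  1.e-04 -1.e+00] F [ 0.  -0.4 -4.9] M [ 0.03 -0.06  0.06] w 0.153
rel mm in tool [-1.200e+00  1.000e-01 -1.259e+02] rz -0.0015
F [-0.58  0.14 -4.37] tool [-0.46 -0.38  4.37] M [-0.011 -0.014 -0.001] tool [-0.016  0.008  0.001] under 0.0742
```

```bash
python3 -m pendant '[[0,0,0,1,0,0,0],[0,0,0,1,0,0,0],[0,0,0,1,0,0,0],[0,0,0,1,0,0,0],[0,0,0,1,0,0,0],[0,0,0,0,0,0,0]]'; python3 av.py 4
```

```text
t: 16.8
tcp_pos: [0.5036, 0.2361, 0.1038]
tcp_rot: [0.0, 0.975, 0.223, -0.0]
wrist_force: [-0.2, -0.5, -5.0]
grip_width: 0.153
t 17.0 p [0.5037 0.2361 0.104 ] yaw 25.71 zax [ 0.  0. -1.] F [ 0.2  0.3 -4.8] M [-0.01 -0.03 -0.  ] w 0.151
rel mm in tool [-1.20e+00  1.00e-01 -1.31e+02] rz -0.0015
F [-0.51  0.02 -4.55] tool [-0.46 -0.24  4.55] M [ 0.01  -0.03   0.013] tool [-0.004  0.031 -0.013] under 0.0691
```

```bash
python3 -m pendant '[[0,0,0,0.5,0,0,0],[0,0,0,0.5,0,0,0],[0,0,0,0.5,0,0,0],[0,0,0,0.5,0,0,0],[0,0,0,0,0,0,0]]'; python3 av.py 4
```

```text
t: 17.5
tcp_pos: [0.5038, 0.2361, 0.1022]
tcp_rot: [-0.0, 0.975, 0.223, 0.0]
wrist_force: [-1.1, -0.5, 2.1]
grip_width: 0.156
t 17.7 p [0.5038 0.2362 0.1021] yaw 25.72 zax [ 2.e-04  1.e-04 -1.e+00] F [-1.1 -0.6  1.9] M [-0.1   0.14 -0.02] w 0.148
rel mm in tool [-1.200e+00  1.000e-01 -1.329e+02] rz -0.0015
F [-0.66 -0.46  2.14] tool [-0.79  0.13 -2.14] M [-0.075  0.174 -0.001] tool [ 0.008 -0.189  0.001] under 0.0672
```

```bash
python3 -m pendant '[[0,0,0,0.5,0,0,0],[0,0,0,0.5,0,0,0],[0,0,0,0.5,0,0,0],[0,0,0,0.5,0,0,0],[0,0,0,0,0,0,0]]'; python3 av.py 4
```

```text
t: 18.2
tcp_pos: [0.5038, 0.2361, 0.1]
tcp_rot: [-0.0, 0.975, 0.222, 0.0]
wrist_force: [0.0, -0.2, 1.0]
grip_width: 0.152
t 18.4 p [0.5037 0.2361 0.1   ] yaw 25.71 zax [ 1.e-04  0.e+00 -1.e+00] F [-0.6 -0.8  0.9] M [ 0.06 -0.   -0.03] w 0.148
rel mm in tool [-1.20e+00  1.00e-01 -1.35e+02] rz -0.0015
F [ 0.35 -0.12  0.93] tool [ 0.27  0.26 -0.93] M [0.015 0.007 0.029] tool [ 0.016 -0.    -0.029] under 0.0651
```

The closure is sliding at about 6.7 N, moved by the platen alone, and the side forces are near zero.

```bash
python3 -m pendant '[[0,0,0,0.8,0,0,0],[0,0,0,0.8,0,0,0],[0,0,0,0.8,0,0,0],[0,0,0,0.8,0,0,0],[0,0,0,0.8,0,0,0],[0,0,0,0,0,0,0]]'; python3 av.py 3
```

```text
t: 19.0
tcp_pos: [0.5037, 0.2361, 0.0959]
tcp_rot: [-0.0, 0.975, 0.223, 0.0]
wrist_force: [1.2, -1.0, 1.4]
grip_width: 0.153
t 19.15 p [0.5037 0.2361 0.096 ] yaw 25.71 zax [-0.  0. -1.] F [ 0.5 -0.2 -0.3] M [ 0.1  -0.24 -0.04] w 0.149
rel mm in tool [-1.20e+00  1.00e-01 -1.39e+02] rz -0.0015
F [ 0.72 -0.49  1.24] tool [ 0.44  0.75 -1.24] M [ 0.093 -0.165 -0.   ] tool [0.012 0.189 0.   ] under 0.0611
```

```bash
python3 -m pendant '[[0,0,0,0.5,0,0,0],[0,0,0,0.5,0,0,0],[0,0,0,0.5,0,0,0],[0,0,0,0.5,0,0,0],[0,0,0,0,0,0,0]]'; python3 av.py 3
```

```text
t: 19.65
tcp_pos: [0.5037, 0.2361, 0.0939]
tcp_rot: [-0.0, 0.975, 0.223, 0.0]
wrist_force: [1.1, 0.7, 1.9]
grip_width: 0.151
t 19.8 p [0.5037 0.2361 0.094 ] yaw 25.72 zax [ 0.  0. -1.] F [ 0.3 -0.5  1.2] M [ 0.07 -0.24  0.03] w 0.153
rel mm in tool [-1.20e+00  1.00e-01 -1.41e+02] rz -0.0015
F [0.91 0.36 1.44] tool [ 0.98  0.07 -1.44] M [ 0.107 -0.22  -0.021] tool [0.001 0.244 0.021] under 0.0591
```

```bash
python3 -m pendant '[[0,0,0,0.5,0,0,0],[0,0,0,0.5,0,0,0],[0,0,0,0.4,0,0,0],[0,0,0,0,0,0,0]]'; python3 av.py 2
```

```text
t: 20.2
tcp_pos: [0.5037, 0.2361, 0.0925]
tcp_rot: [-0.0, 0.975, 0.222, 0.0]
wrist_force: [1.2, 0.6, 0.2]
grip_width: 0.152
t 20.3 p [0.5037 0.2361 0.0926] yaw 25.71 zax [ 0.  0. -1.] F [1.5 0.2 1.5] M [ 0.08 -0.24 -0.04] w 0.153
rel mm in tool [-1.200e+00  1.000e-01 -1.424e+02] rz -0.0015
F [0.58 0.08 0.75] tool [ 0.55  0.18 -0.75] M [ 0.119 -0.254 -0.028] tool [-0.002  0.28   0.028] under 0.0577
```

```bash
python3 -m pendant '[[0,0,0,0.5,0,0,0],[0,0,0,0.4,0,0,0],[0,0,0,0,0,0,0]]'; python3 av.py 2
```

```text
t: 20.6
tcp_pos: [0.5037, 0.2361, 0.0917]
tcp_rot: [0.0, 0.975, 0.223, -0.0]
wrist_force: [1.7, 0.6, 1.5]
grip_width: 0.149
t 20.7 p [0.5037 0.2361 0.0917] yaw 25.71 zax [ 1.e-04  0.e+00 -1.e+00] F [1.  0.2 0.9] M [ 0.12 -0.31 -0.  ] w 0.151
rel mm in tool [-1.200e+00  1.000e-01 -1.433e+02] rz -0.0015
F [1.24 0.95 1.45] tool [ 1.53 -0.32 -1.45] M [ 0.153 -0.271  0.017] tool [ 0.02   0.31  -0.017] under 0.0568
```

```bash
python3 -m pendant '[[0,0,0,0.5,0,0,0],[0,0,0,0.3,0,0,0],[0,0,0,0,0,0,0]]'; python3 av.py 2
```

```text
t: 21.0
tcp_pos: [0.5038, 0.2361, 0.0911]
tcp_rot: [-0.0, 0.975, 0.222, 0.0]
wrist_force: [-0.3, -0.5, 5.4]
grip_width: 0.153
t 21.1 p [0.5037 0.2362 0.0911] yaw 25.72 zax [ 1.e-04  1.e-04 -1.e+00] F [-0.6  0.6  5.7] M [ 0.02 -0.1  -0.02] w 0.154
rel mm in tool [  -1.2    0.2 -143.9] rz -0.0014
F [ 0.18 -0.39  5.66] tool [-0.01  0.43 -5.66] M [ 0.036 -0.114  0.035] tool [-0.017  0.119 -0.035] under 0.0562
```

At the stop: closure force is now about 10.3 N (5.7 plus the platen's 4.65 weight). Target is wrist Fz of about +15.

```bash
python3 -m pendant '[[0,0,0,0.4,0,0,0],[0,0,0,0,0,0,0]]'; python3 av.py 2
```

```text
t: 21.3
tcp_pos: [0.5038, 0.2361, 0.0908]
tcp_rot: [-0.0, 0.975, 0.223, 0.0]
wrist_force: [-0.4, -0.2, 7.8]
grip_width: 0.149
t 21.4 p [0.5037 0.2361 0.0908] yaw 25.72 zax [ 2.e-04  1.e-04 -1.e+00] F [ 0.7 -0.4  8.8] M [0.02 0.03 0.05] w 0.15
rel mm in tool [-1.200e+00  1.000e-01 -1.442e+02] rz -0.0014
F [-0.38  0.11  7.67] tool [-0.29 -0.27 -7.67] M [-0.023  0.065  0.05 ] tool [ 0.007 -0.068 -0.05 ] under 0.0559
```

About 7 N per commanded mm. Add 1.0 mm.

```bash
python3 -m pendant '[[0,0,0,0.3,0,0,0],[0,0,0,0.3,0,0,0],[0,0,0,0.4,0,0,0],[0,0,0,0,0,0,0]]'; python3 av.py 3
```

```text
t: 21.8
tcp_pos: [0.5038, 0.2362, 0.0901]
tcp_rot: [-0.0, 0.975, 0.223, 0.0]
wrist_force: [-2.2, -1.5, 15.5]
grip_width: 0.151
t 21.95 p [0.5038 0.2361 0.0901] yaw 25.72 zax [ 5.e-04  1.e-04 -1.e+00] F [-1.8 -0.  14.2] M [-0.15  0.42  0.01] w 0.15
rel mm in tool [-1.200e+00  1.000e-01 -1.449e+02] rz -0.0015
F [-1.62 -1.17 14.88] tool [ -1.96   0.35 -14.88] M [-0.151  0.409  0.001] tool [ 0.042 -0.434 -0.001] under 0.0552
```

Contact is about 19.5 N. Holding 0.8 s.

```bash
python3 -m pendant '[[0,0,0,0,0,0,0],[0,0,0,0,0,0,0],[0,0,0,0,0,0,0],[0,0,0,0,0,0,0],[0,0,0,0,0,0,0],[0,0,0,0,0,0,0]]'; python3 av.py 4;  python3 -m pendant '[[0,0,0,-0.5,0,0,0],[0,0,0,-0.5,0,0,0],[0,0,0,-0.5,0,0,0],[0,0,0,-0.5,0,0,0],[0,0,0,0,0,0,0]]'; python3 av.py 4
```

```text
t: 22.55
tcp_pos: [0.5038, 0.2362, 0.0901]
tcp_rot: [-0.0, 0.975, 0.223, 0.0]
wrist_force: [-1.8, -1.3, 14.4]
grip_width: 0.151
t 22.75 p [0.5038 0.2362 0.0901] yaw 25.72 zax [ 4.e-04  2.e-04 -1.e+00] F [-2.4 -1.  14.4] M [-0.16  0.33  0.04] w 0.152
rel mm in tool [-1.200e+00  1.000e-01 -1.449e+02] rz -0.0015
F [-1.76 -0.59 14.12] tool [ -1.84  -0.23 -14.12] M [-0.158  0.365 -0.008] tool [ 0.016 -0.397  0.008] under 0.0552
t: 23.25
tcp_pos: [0.5037, 0.2361, 0.0915]
tcp_rot: [-0.0, 0.975, 0.222, 0.0]
wrist_force: [1.6, 0.8, 0.7]
grip_width: 0.153
t 23.45 p [0.5037 0.2361 0.0915] yaw 25.71 zax [-0. -0. -1.] F [1.4 0.4 1.1] M [ 0.09 -0.4   0.04] w 0.152
rel mm in tool [-1.200e+00  1.000e-01 -1.435e+02] rz -0.0015
F [1.52 0.68 0.98] tool [ 1.66  0.05 -0.98] M [ 0.129 -0.335 -0.02 ] tool [-0.03   0.358  0.02 ] under 0.0566
```

Seated at about 19 N for over 1 s, then unloaded to about zero net. Releasing and backing off straight up.

```bash
python3 -m pendant '[[0,0,0,-0.2,0,0,0],[0.2,0,0,0,0,0,0],[0.3,0,0,0,0,0,0],[0.4,0,0,0,0,0,0],[0.5,0,0,0,0,0,0],[0.5,0,0,0,0,0,0],[0.5,0,0,0,0,0,0],[0.5,0,0,0,0,0,0],[0.5,0,0,0,0,0,0]]'; python3 av.py 3
```

```text
t: 24.35
tcp_pos: [0.5037, 0.2361, 0.0917]
tcp_rot: [-0.0, 0.975, 0.223, -0.0]
wrist_force: [0.3, 0.4, 0.1]
grip_width: 0.501
t 24.5 p [0.5037 0.2361 0.0917] yaw 25.72 zax [-0. -0. -1.] F [-1.   0.1  0. ] M [ 0.02 -0.    0.01] w 0.502
rel mm in tool [-1.100e+00  1.000e-01 -1.433e+02] rz -0.0014
F [ 0.57 -0.1  -0.11] tool [0.47 0.34 0.11] M [-0.028 -0.018  0.004] tool [-0.033  0.004 -0.004] under 0.0568
```

```bash
python3 -m pendant '[[0.5,0,0,-3,0,0,0],[0.5,0,0,-6,0,0,0],[0.5,0,0,-15,0,0,0],[0.5,0,0,-30,0,0,0],[0.5,0,0,-30,0,0,0],[0.5,0,0,-30,0,0,0],[0.5,0,0,-30,0,0,0],[0.5,0,0,-20,0,0,0],[0.5,0,0,0,0,0,0]]'; python3 -m pendant '[[0.5,-15,20,0,0,0,0],[0.5,-25,30,0,0,0,0],[0.5,-25,30,0,0,0,0],[0.5,-25,30,0,0,0,0],[0.5,-25,30,0,0,0,0],[0.5,-25,30,0,0,0,0],[0.5,0,0,0,0,0,0],[0.5,0,0,0,0,0,0]]'
python3 - <<'E'
from st import *
from bench import read_camera
import cv2
st()
a=[]
for n in('top','side'):
  c=read_camera(n);np.savez(n+'5.npz',**c);cv2.imwrite(f'pics/{n}5.png',c['img'])
  a.append(cv2.resize(c['img'][150:290,70:203] if n=='top' else c['img'][240:380,90:223],(399,420),interpolation=cv2.INTER_CUBIC))
cv2.imwrite('pics/c5.png',np.hstack(a))
E
```

```text
t: 25.4
tcp_pos: [0.5049, 0.2365, 0.2591]
tcp_rot: [-0.0, 0.975, 0.223, 0.003]
wrist_force: [-0.2, 0.6, -0.4]
grip_width: 0.503
t: 26.2
tcp_pos: [0.451, 0.0217, 0.2556]
tcp_rot: [-0.0, 0.975, 0.222, -0.0]
wrist_force: [-0.2, 0.8, -0.6]
grip_width: 0.503
t 26.2 p [0.451  0.0217 0.2556] yaw 25.6 zax [-2.e-04  2.e-04 -1.e+00] F [-0.2  0.8 -0.6] M [ 0.01 -0.07  0.02] w 0.503
```

View pics/c5.png

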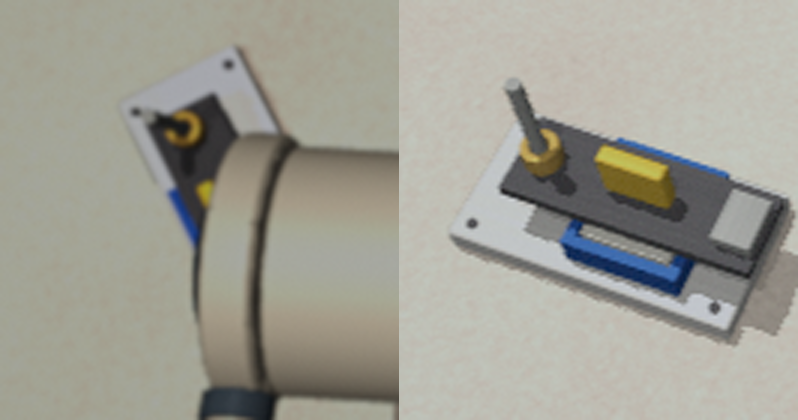

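View pics/top5.png

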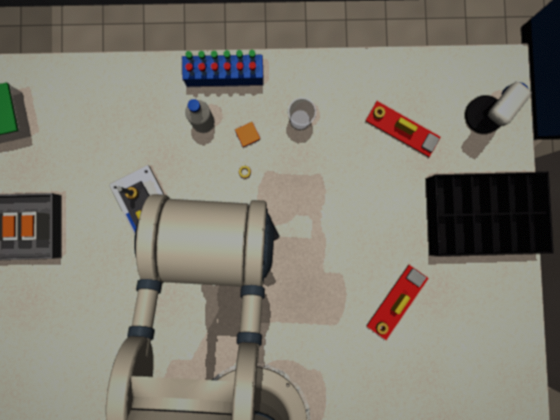

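The side crop shows the rod through the boss at (542,150), the plate lying over the nest and the handle at (635,178) over the closure. The bystanders look unmoved: ring (245,172), spare closure (248,134), cup (301,117), wash (198,113). One numeric level check from depth.

Run:
```python
from h import *
from m import mask,big
c=dict(np.load("side5.npz"));h=cv2.cvtColor(c["img"],cv2.COLOR_BGR2HSV)
P=[]
for v in range(275,335):
  for u in range(115,225):
    if h[v,u,2]<90 and h[v,u,1]<60 and c["z_map"][v,u]>0:
      p=dep(c,u,v)
      if .055<p[2]<.085: P.append(p)
P=np.array(P)
for _ in range(4):
  A=np.c_[P[:,:2]-P[:,:2].mean(0),np.ones(len(P))];s=np.linalg.lstsq(A,P[:,2],rcond=None)[0];r=abs(A@s-P[:,2]);P=P[r<.004]
print(len(P),"slopes",s[:2],"z",s[2])
S=dict(np.load("side0.npz"))
for n in("red",):
  for k in(S,c):
    e,_=cv2.minEnclosingCircle(big(mask(k,(0,150,80),(4,255,255),(275,255,305,290))));print("reagent px",e)
```

```text
920 slopes [ 0.00291606 -0.00611069] z 0.06692774945313482
reagent px (289.0, 271.0)
reagent px (289.0, 271.0)
```

Level: slope is below 0.01 rad, top at 66.9 mm and so underside at about 57 mm. Handing in.

```bash
python3 -c "
from bench import robot
print(robot.job_done())"
```

```text
the job is handed in; nothing more can be done
None
```

The cartridge is closed and I handed the job in at about 26 s; no verdict is reported.

- **Threading:** I gripped the dark platen by its handle and lowered it over the rod. There was one light touch at the rod's tip, about 3 N sideways. I eased it with roughly 1.3 mm of correction, and the rest of the way down showed no side load.
- **Pressing:** The closure slid at about 6–7 N to its stop. I then held it at about 19 N for more than a second, by wrist force plus the platen's weight, before unloading, letting go and backing away.

**Last checks**
- The platen lies with a slope below 0.01 rad, its underside about 57 mm above the table and the rod through its bore.
- The gripper is clear of everything.
- The reagent jar is unmoved by measurement. The ring, spare closure, cup and wash bottle looked unmoved in the top view only.
- The estimates of the rod and bore positions from the two cameras differed by 1–4 mm. I relied on the top camera and on feel. The final bore-to-rod distance was not measured separately; it is limited by the 1 mm of clearance.

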